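# Start and screw home the filler cap of the glaze pressure pot

### The job

Pick up the grey filler cap by its grip bar, set it on the brass neck of the aluminium pressure pot, feel for where its lugs drop in, and turn it clockwise until it is fully home on the lip, then let go. Start it gently: if it binds after only a few degrees the threads are crossed, so stop, back it off, lift it and find another way in. Never force it or wrench the neck round in its rubber bush, and leave the spray gun, the spanner and the bowl where they are.

Things in the scene. Friction and masses are not known exactly. Their poses are not given: they have to be found in the camera images.
- cap_centre (a point): Centre of the loose grey plastic screw cap, on its axis, 27 mm above the lower edge of its skirt: 71 mm diameter, 54 mm high, 0.1 to 0.16 kg, standing skirt down on the bench. z is up, x runs along the grip bar. Two inward lugs (10 mm wide, 5 mm thick, undersides 21 mm below this point) lie inside the skirt under the bar's two ends: a half turn about z gives the same cap.
- cap_grip (a point): Middle of the cap's upright grip bar, 15 mm above cap_centre: 16 mm wide (y), 60 mm long (x), flat sides 24 mm high, from 12 mm below to 12 mm above this point. Below it is the cap's 71 mm disc. Axes as cap_centre.
- neck_lip (a point): Centre of the flat top lip of the brass neck on the pot, 110 mm above the bench, z up (yaw is the pot's, NOT the thread's). Height of cap_centre above this point: 18 mm with the lugs riding on the thread tops, 6 mm when dropped into a way in (right or wrong), 3 mm fully home, the cap's underside on the lip. Rigid but for a small twist (see bush).
- neck_ways (a point): Point on the neck's axis 3 mm below the lip, level with the thread tops (60 mm diameter; tapered 48 mm core; cap clearance 1.5 mm). Four ways in for the lugs, every 90 degrees, alternately right and wrong; their angle is different every time, unmarked and not given by this yaw: find it by feel. A way in is 34 degrees wide and a lug 21: it drops within about 6 degrees of its middle.
- neck_thread (a point): Point on the neck's axis 15 mm below the lip, level with the groove floors at the ways in. From the middle of a right way in the cap turns some 45 degrees clockwise from above, with slight friction only, sinking 3 mm evenly over the first 40, to a stop. From a wrong one (crossed) it stays high and meets a hard stop after 2 to 14 degrees. Anticlockwise either is solid within 13 degrees.
- bush (a joint): Twist of the whole neck about its upright axis in the rubber bush it stands in (rad, 0 at rest, anticlockwise from above positive). It springs back and yields 0.2 rad per N m, so binding is felt as a twisting moment rising by about 0.09 N m per degree; past 0.15 rad (0.75 N m) either way the thread is being forced.
- pot: Squat aluminium pressure pot, 156 mm diameter, flat top 80 mm above the bench, fixed to the bench; origin at the centre of its underside, z up along the neck's axis. A short air stub sticks out 96 mm from the axis along +y, 30 mm up.
- gun: Bystander: metal spray gun lying on its side, 154 x 164 x 34 mm, origin under its middle. Leave alone.
- spanner: Bystander: thin flat spanner lying on the bench, 25 x 165 x 8 mm, long along its own y, origin under its middle. Leave alone.
- bowl: Bystander: plain bisque bowl, 130 mm diameter, 63 mm high, origin under its middle. Leave alone.
There are look-alikes about, which are no part of the job. Leave any blue or red look-alike of the part that bears cap_centre alone.

How it is judged (in metres and radians):
At the end, for the whole second after the job is handed in: The cap sits fully home and released on the neck: its centre less than 3.8 mm above the lip centre (3 mm is bottomed) and within 4 mm of it sideways, level within 0.06 rad, at rest (z of cap_centre in the frame of neck_lip below 0.0038 m and horizontal distance between cap_centre and neck_lip below 0.004 m and angle between cap_centre's own z axis and vertical below 0.06 rad and linear speed of cap below 0.01 m/s); the robot touches nothing.
It fails at once if the cap is pressed on the pot with over 60 N (contact force between cap and pot above 60 N).
It fails at once if the thread is forced: the neck is twisted by more than 0.15 rad (0.75 N m) in its bush (value of joint bush above 0.15 rad or value of joint bush below -0.15 rad).
It fails at once if spray gun, spanner or bowl moved by more than 15 mm (distance of any of gun, spanner, bowl from where it was at the start of the episode above 0.015 m).
It also fails if it takes over 72 s, if anything falls off the work surface, if the arm or the gripper's body presses on something with over 40 N, if the wrist force passes 120 N, or if a joint passes its speed limit or range.

### The arm

A 7-joint arm with a two-finger parallel gripper is mounted at the origin on a cart in front of the work surface, level with it; the furniture and walls round the work are solid. World frame = base frame: x ahead of the robot, y to its left, z up, the work surface at z = 0. Lengths are in mm, angles in rad, forces in N, time in s.
With the tool pointing down it reaches from about 350 to 900 mm from the base axis. Payload 7.2 kg.
Tool frame: the origin (TCP) lies between the finger pads; the fingertips stand 14 mm ahead of it and the grasp point (between the pads) lies 5 mm behind it; x points along the fingers, y is the direction in which the jaws open and shut, and the axes are right-handed (so a half turn about x gives the same grasp; the last joint's range is limited). The gripper opens to 88 mm and grips with 3 to 60 N. Pads are 20 mm wide; open, the fingers measure 115 mm over their backs; the gripper's body (75 mm by 178 mm) begins 61 mm behind the grasp point.
Start: joints at [-1.342, 0.411, -0.013, 1.596, 0.006, 1.134, -0.082], TCP at [182.798, 597.673, 236.653] pointing down, gripper open.
Joint ranges: [-2.95, 2.95], [-0.29, 1.99], [-1.47, 1.44], [0.14, 2.54], [-1.03, 4.17], [0.13, 1.85], [-2.86, 2.86]. Speed limits (rad/s): [2.39, 2.39, 3.01, 3.01, 3.14, 3.14, 3.14].

### API

Orientations are given as a rotation vector (axis times angle).
In Python, from cell import bot gives the robot as it stands. The module is installed in compiled form; this text tells all that it offers.
- The arm moves only by the tool apply_moves, never from a script. Its argument "steps" is a list that holds one entry, the list of rows, each a list of 6 numbers: the shift along the tool's x, y, z in m, then the turn, a rotation vector about the tool's x, y, z in rad. In form: [[[dx, dy, dz, rx, ry, rz], ...]]. A call has exactly 10 rows; each row shifts and turns the commanded pose from where the row before left it, along the tool's axes as they then stand; what a row does not reach is not made up. A row lasts 1/10 s, in which the tool goes at most 50 mm and 8.59 degrees, less where a joint would pass 70% of its speed; a pose out of reach is approached as far as the arm can. A call with a gripper value outside its range is refused whole. "gripper" is the opening, from 0 (shut) to 1 (fully open), set as the call begins (left out, the last holds). The fingers move at their own pace and stop on an object; the grip force is fixed at half the most. Time passes only in rows, so rows that do not move let the fingers close, or fill a call up. It gives the time, the measured TCP pose, the force and the opening at its end, in the units of the state.
- bot.observe(): the state, without advancing time (a new reading comes with each control period).
- bot.get_image(name): name is "side" or "top" or "wrist"; returns (picture, depth): 480x640x3 uint8, red, green, blue; 480x640 float32, mm along the optical axis (not along the pixel's ray), 0 where there is no reading.
- bot.get_calibration(name): a dict with "K" (3x3 intrinsics, pixels), "pose" (4x4, takes a point from camera to world coordinates); the wrist camera has in their place "mount" (4x4, takes a point from camera to tool coordinates, whose origin is the TCP and whose axes are the tool frame's). Camera axes: x right, y up, looking along -z (the intrinsics and any distortion apply to the point x, -y, -z); pixel columns grow to the right and rows downward; lengths in mm; the calibration is good to about 2 mm. A picture is of the moment at which its call begins: read the wrist's pose just before it. get_calibration takes no time and is no camera call.
- bot.sign_off(): hands the job in, once; it reports no verdict.
Trained networks look in the newest picture that a camera, given by its name, has taken for a name from the list of things; names that differ only in an ending like _2 or _b are one class to them, and where a whole thing is asked for, a point or a joint stands for the part that bears it (a point fixed in the world has none). Each returns a list of dicts, best first, with "score" (0 to 1); they miss things now and then, are a little off and sometimes report something else, mostly with a low value. They report only what shows in the picture. A call takes as long as a camera call. They do not tell look-alikes from the thing itself.
- bot.spot_in(camera, thing): "position" ([x, y, z] in mm, in world coordinates, good to about 4 mm: the middle of the surface that is visible of it).
The state is a dict: "time_s": time; "joint_positions": joint angles; "joint_vel": joint speeds; "joint_torque": joint torques, N m; "tcp_pos": TCP position; "ee_rot": TCP orientation; "ft_force": force on the tool from outside, world axes, zero at the start; "wrist_torque": the same for the moment, N m; "width": finger opening in mm.
Only numpy, scipy, OpenCV 4.12 (cv2) and the standard library are available. Lean on these libraries where they do the work, as an engineer would, in place of code of your own. Each camera call takes 0.05 s, during which the arm holds its last target.

## Working session

There is one attempt and no reset: what is moved stays moved. The work goes in short steps, Python scripts to look and compute and a tool call to move; the robot and the scene stay as the last step left them, time stands still between calls to the robot, and variables do not carry over. Pictures are saved under pics/ and viewed, and the job is handed in when it is done.

Besides the shell and the picture viewer there is one more tool, called by a JSON object that holds its "api" and its "payload". apply_moves: Moves the arm, as the interface text tells. Its arguments: {"type":"object","properties":{"steps":{"type":"array","items":{"type":"array","items":{"type":"array","items":{"type":"number"}}}},"gripper":{"type":"number"}},"required":["steps"]}

```bash
mkdir -p pics
cat > h.py <<'E'
from cell import bot
import numpy as np, cv2
from scipy.spatial.transform import Rotation as R
def snap(n,fn):
    p,d=bot.get_image(n); cv2.imwrite('pics/'+fn,p[:,:,::-1]); np.save('pics/'+fn[:-4]+'.npy',d); return p,d
def camT(n,s=None):
    c=bot.get_calibration(n)
    if 'pose' in c: return np.array(c['K']),np.array(c['pose'])
    s=s or bot.observe()
    T=np.eye(4);T[:3,:3]=R.from_rotvec(s['ee_rot']).as_matrix();T[:3,3]=s['tcp_pos']
    return np.array(c['K']),T@np.array(c['mount'])
def cloud(n,d,s=None):
    K,T=camT(n,s)
    v,u=np.mgrid[0:480,0:640]
    P=np.stack([(u-K[0,2])/K[0,0]*d,-(v-K[1,2])/K[1,1]*d,-d],-1)
    return P@T[:3,:3].T+T[:3,3]
def st():
    s=bot.observe(); M=R.from_rotvec(s['ee_rot']).as_matrix()
    print('t',s['time_s'],'tcp',np.round(s['tcp_pos'],2),'x',np.round(M[:,0],4),'y',np.round(M[:,1],4),'z',np.round(M[:,2],4),'F',np.round(s['ft_force'],2),'M',np.round(s['wrist_torque'],3),'w',s['width'],'q',np.round(s['joint_positions'],3))
    return s,M
E
python3 - <<'E'
from h import *
st()
for n in('side','top'):
    p,d=snap(n,n+'0.png'); print(bot.get_calibration(n))
for n in('side','top'):
  for t in('cap_centre','neck_lip','pot','gun','spanner','bowl'):
    print(n,t,[(np.round(x['position']),round(x['score'],2)) for x in bot.spot_in(n,t)])
E
```

```text
t 0.0 tcp [182.68 597.16 235.79] x [-4.0e-04 -1.6e-03 -1.0e+00] y [ 0.2924  0.9563 -0.0017] z [ 9.563e-01 -2.924e-01  1.000e-04] F [ 1.44 -0.33  0.26] M [-0.016 -0.001  0.028] w 87.81865848092144 q [-1.342  0.412 -0.013  1.597  0.006  1.134 -0.082]
{'K': array([[460.24625519,   0.        , 322.77052687],
       [  0.        , 460.24625519, 231.83628076],
       [  0.        ,   0.        ,   1.        ]]), 'pose': array([[ 8.16369554e-01,  4.26312203e-01, -3.89613472e-01,
         2.23098582e+02],
       [-5.77528805e-01,  6.01317754e-01, -5.52157078e-01,
        -3.08142727e+02],
       [-1.10980262e-03,  6.75777230e-01,  7.37105084e-01,
         7.27115005e+02],
       [ 0.00000000e+00,  0.00000000e+00,  0.00000000e+00,
         1.00000000e+00]])}
{'K': array([[436.39683091,   0.        , 323.80953119],
       [  0.        , 436.39683091, 233.1311185 ],
       [  0.        ,   0.        ,   1.        ]]), 'pose': array([[ 2.56690220e-02,  9.94536891e-01, -1.01180400e-01,
         4.53042530e+02],
       [-9.99553700e-01,  2.70813545e-02,  1.26095594e-02,
         1.74026095e+02],
 
[... 282 characters left out ...]
]), 0.64), (array([527., -48.,  81.]), 0.45)]
side neck_lip [(array([530., -48.,  79.]), 0.88)]
side pot [(array([529., -47.,  78.]), 0.66)]
side gun [(array([712.,  30.,  23.]), 0.58), (array([680., 197.,  36.]), 0.42)]
side spanner [(array([360.,  72.,  12.]), 0.89)]
side bowl [(array([678., 197.,  37.]), 0.94)]
top cap_centre [(array([598., 362.,  30.]), 0.9), (array([478., 296.,  32.]), 0.72), (array([368., 314.,  30.]), 0.67)]
top neck_lip [(array([539., -23.,  82.]), 0.68)]
top pot [(array([543., -20.,  78.]), 0.73)]
top gun [(array([718.,  42.,  20.]), 0.65)]
top spanner [(array([363.,  93.,   4.]), 0.87), (array([543., -20.,  77.]), 0.25)]
top bowl [(array([674., 180.,  31.]), 0.79)]
```

View pics/side0.png

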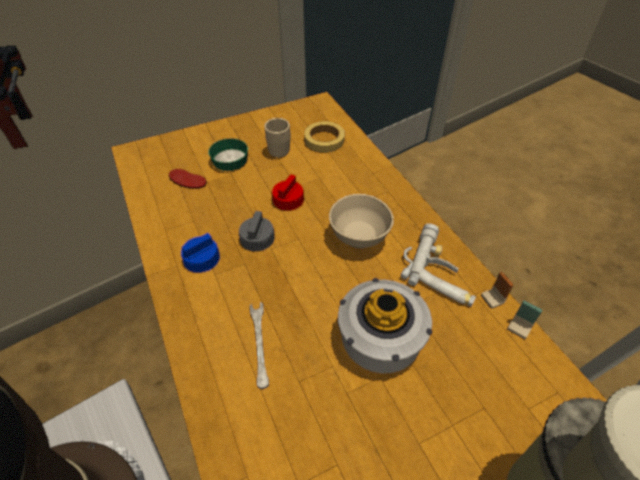

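View pics/top0.png

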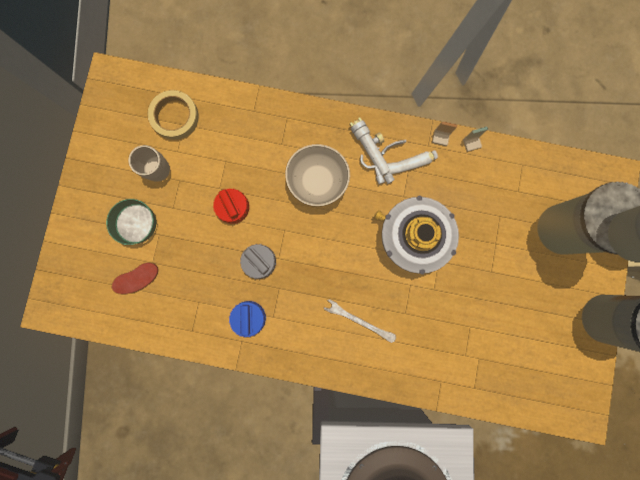

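Both views show the grey cap at top pixel (258,261) between the red cap (231,206) and the blue cap (247,319). The pot is at (420,235), with its brass neck near (425,233). The spanner, bowl and gun are all well clear of the cap. Next I'll take points from depth.

Run:
```python
from h import *
for n in('side','top'):
    p=cv2.imread(f'pics/{n}0.png'); d=np.load(f'pics/{n}0.npy'); W=cloud(n,d)
    hsv=cv2.cvtColor(p,cv2.COLOR_BGR2HSV)
    # cap
    m=(np.hypot(W[...,0]-480,W[...,1]-295)<55)&(W[...,2]>10)&(W[...,2]<70)&(hsv[...,1]<60)
    Q=W[m]; print(n,len(Q),'z pct',np.percentile(Q[:,2],[1,10,50,90,99]))
    top=Q[Q[:,2]>np.percentile(Q[:,2],99)-6]; c=top[:,:2].mean(0); ev,E=np.linalg.eigh(np.cov(top[:,:2].T)); 
    print(' bar top',c,len(top),'dir',E[:,1],np.degrees(np.arctan2(E[1,1],E[0,1])),np.sqrt(ev*12))
    dk=Q[(Q[:,2]>22)&(Q[:,2]<36)]; (cx,r)=cv2.minEnclosingCircle(dk[:,:2].astype(np.float32)); print(' disc',cx,r)
    # pot/neck
    m=(np.hypot(W[...,0]-535,W[...,1]+35)<110)
    Q=W[m]; h,e=np.histogram(Q[:,2],np.arange(0,130,4)); print(dict(zip(e[:-1],h)))
    for lo,hi in((70,90),(98,105),(105,116)):
        q=Q[(Q[:,2]>lo)&(Q[:,2]<hi)]; 
        if len(q)>5:
            cx,r=cv2.minEnclosingCircle(q[:,:2].astype(np.float32)); print(lo,hi,len(q),cx,r,q.mean(0))
    tb=(W[...,2]<15)&(np.hypot(W[...,0]-450,W[...,1]-200)<60); print('table z',np.median(W[tb][:,2]))
```

```text
side 848 z pct [11.64660392 18.35499095 31.05115293 54.17695284 56.59604936]
 bar top [480.20626287 297.31333236] 153 dir [-0.72723616 -0.68638733] -136.65518905234416 [14.9857438  55.66000744]
 disc (482.0201110839844, 298.72857666015625) 34.78955841064453
{np.int64(0): np.int64(3612), np.int64(4): np.int64(30), np.int64(8): np.int64(78), np.int64(12): np.int64(70), np.int64(16): np.int64(91), np.int64(20): np.int64(84), np.int64(24): np.int64(82), np.int64(28): np.int64(85), np.int64(32): np.int64(80), np.int64(36): np.int64(78), np.int64(40): np.int64(70), np.int64(44): np.int64(19), np.int64(48): np.int64(1), np.int64(52): np.int64(0), np.int64(56): np.int64(1), np.int64(60): np.int64(52), np.int64(64): np.int64(181), np.int64(68): np.int64(994), np.int64(72): np.int64(708), np.int64(76): np.int64(908), np.int64(80): np.int64(1852), np.int64(84): np.int64(274), np.int64(88): np.int64(65), np.int64(92): np.int64(96), np.int64(96): np.int64(65), np.int64(100): np.int64(51), np.int64(104): np.int64(236), np.int64(108): np.int64(561), np.int64(112): np.int64(61), np.int64(116): np.in
[... 1225 characters left out ...]
), np.int64(80): np.int64(1427), np.int64(84): np.int64(267), np.int64(88): np.int64(25), np.int64(92): np.int64(70), np.int64(96): np.int64(27), np.int64(100): np.int64(13), np.int64(104): np.int64(161), np.int64(108): np.int64(422), np.int64(112): np.int64(82), np.int64(116): np.int64(0), np.int64(120): np.int64(0), np.int64(124): np.int64(0)}
70 90 3421 (544.0953979492188, -30.436498641967773) 79.24413299560547 [541.91575326 -26.97847496  78.78554362]
98 105 27 (543.5625, -29.662858963012695) 29.496240615844727 [537.44690352 -21.11334165 101.91774962]
105 116 658 (544.5963134765625, -31.074913024902344) 30.561941146850586 [543.81656807 -30.08954184 109.67875178]
table z 0.6768163175556197
```

Run:
```python
from h import *
print(bot.get_calibration('wrist'))
p=cv2.imread('pics/top0.png'); cv2.imwrite('pics/topneck.png',cv2.resize(p[185:285,370:470],(600,600),interpolation=cv2.INTER_CUBIC))
```

```text
{'K': array([[412.85358861,   0.        , 316.33747775],
       [  0.        , 412.85358861, 234.7288754 ],
       [  0.        ,   0.        ,   1.        ]]), 'mount': array([[ 1.07222277e-04,  2.76866070e-01, -9.60908512e-01,
        -1.47841851e+02],
       [ 9.99999974e-01, -2.21759717e-04,  4.76887572e-05,
         4.80344927e-01],
       [-1.99887401e-04, -9.60908492e-01, -2.76866086e-01,
        -7.63555499e+01],
       [ 0.00000000e+00,  0.00000000e+00,  0.00000000e+00,
         1.00000000e+00]])}
```

View pics/topneck.png

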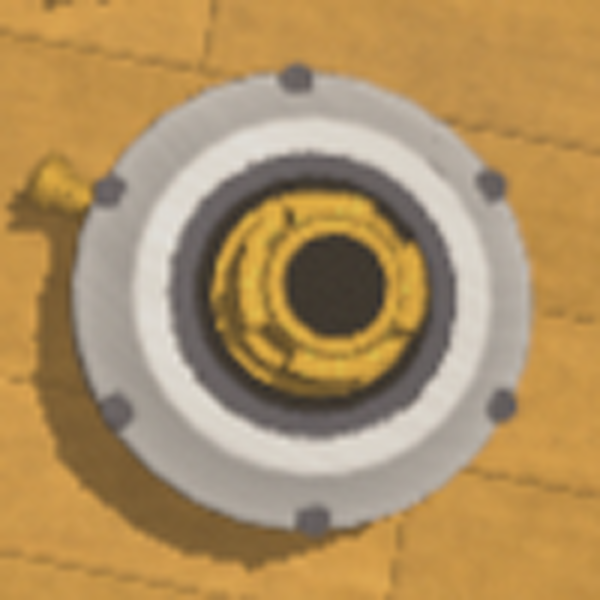

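{"api": "apply_moves", "payload": {"steps": [[[0.0023,-0.0247,0.0295,0,0,0],[0.0023,-0.0247,0.0295,0,0,0],[0.0023,-0.0247,0.0295,0,0,0],[0.0023,-0.0247,0.0295,0,0,0],[0.0023,-0.0247,0.0295,0,0,0],[0.0023,-0.0247,0.0295,0,0,0],[0.0023,-0.0247,0.0295,0,0,0],[0.0023,-0.0247,0.0295,0,0,0],[0.0023,-0.0247,0.0295,0,0,0],[0.0023,-0.0247,0.0295,0,0,0]]]}}

```text
time_s: 1.7
tcp_pos: [393.4, 273.9, 213.9]
ee_rot: [0.233, 1.558, -0.232]
ft_force: [-0.1, 0.5, -0.3]
width: 87.6
```

{"api": "apply_moves", "payload": {"steps": [[[0.0023,-0.0247,0.0295,0,0,0],[0.0023,-0.0247,0.0295,0,0,0],[0.0023,-0.0247,0.0295,0,0,0],[0.0023,-0.0247,0.0295,0,0,0],[0.0023,-0.0247,0.0295,0,0,0],[0.0023,-0.0247,0.0295,0,0,0],[0.0023,-0.0247,0.0295,0,0,0],[0.0023,-0.0247,0.0295,0,0,0],[0.0023,-0.0247,0.0295,0,0,0],[0,0,0,0,0,0]]]}}

```text
time_s: 2.7
tcp_pos: [583.3, -20.7, 192.8]
ee_rot: [0.236, 1.556, -0.24]
ft_force: [0.6, -0.2, 0.0]
width: 87.6
```

Run:
```python
from h import *
s,M=st(); p,d=snap('wrist','w1.png'); s2,_=st()
np.save('pics/w1W.npy',cloud('wrist',d,s2))
K,T=camT('wrist',s2); q=np.linalg.inv(T)@np.array([544,-30.3,110,1]); u=K[0,0]*q[0]/-q[2]+K[0,2]; v=K[1,1]*-q[1]/-q[2]+K[1,2]; print(u,v,T[:3,3])
```

```text
t 2.7 tcp [583.26 -20.75 192.82] x [ 0.0013 -0.003  -1.    ] y [ 0.2987  0.9544 -0.0025] z [ 0.9544 -0.2987  0.0021] F [ 0.58 -0.19  0.04] M [-0.01   0.063  0.021] w 87.64260965614186 q [-0.311  0.39   0.344  1.771 -0.149  1.005  1.357]
t 2.75 tcp [582.15 -17.85 192.68] x [ 0.     -0.0012 -1.    ] y [ 0.2967  0.955  -0.0012] z [ 9.550e-01 -2.967e-01  4.000e-04] F [ 0.23 -0.22  0.34] M [ 0.063 -0.02  -0.003] w 87.50356827410766 q [-0.313  0.389  0.342  1.773 -0.15   1.005  1.355]
274.6711163082377 195.9325808496144 [509.36674124   5.446827   340.49134678]
```

View pics/w1.png

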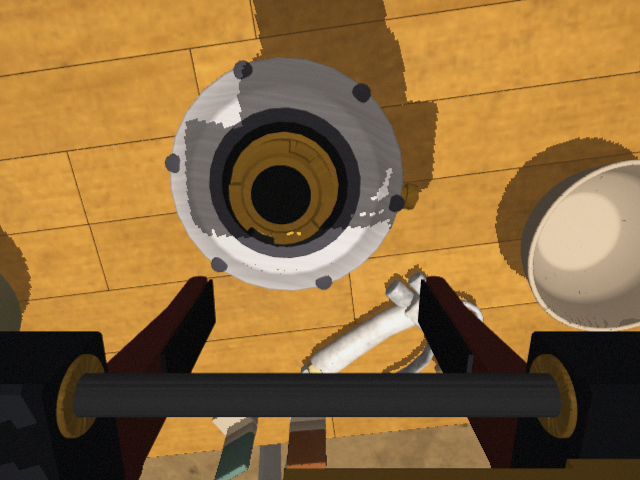

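The pot's neck is at wrist pixel (281,193), in the gripper's shadow. I can make out steps in the thread, and depth should show the gaps.

Run:
```python
from h import *
p=cv2.imread('pics/w1.png'); c=p[120:265,210:355]
c=cv2.convertScaleAbs(c,alpha=1.7,beta=10); a=cv2.resize(c,(580,580),interpolation=cv2.INTER_CUBIC); cv2.imwrite('pics/w1n.png',a)
W=np.load('pics/w1W.npy'); 
m=(W[...,2]>108)&(W[...,2]<114)&(np.hypot(W[...,0]-544,W[...,1]+30)<40); q=W[m]; print(len(q),cv2.minEnclosingCircle(q[:,:2].astype(np.float32)),q.mean(0))
z=W[...,2]
m=(z>70)&(z<90)&(np.hypot(W[...,0]-544,W[...,1]+30)<100);print(cv2.minEnclosingCircle(W[m][:,:2].astype(np.float32)))
# polar height map at radius
cx=np.array([544.2,-30.3])
r=np.hypot(z*0+W[...,0]-cx[0],W[...,1]-cx[1]); th=np.degrees(np.arctan2(W[...,1]-cx[1],W[...,0]-cx[0]))%360
for a in range(0,360,6):
    o=[]
    for lo in range(14,36,2):
        k=(r>=lo)&(r<lo+2)&(th>=a)&(th<a+6); o.append('%5.0f'%np.median(z[k]) if k.any() else '  -  ')
    print(a,' '.join(o))
```

```text
4781 ((544.1298828125, -26.713552474975586), 29.74031639099121) [543.68485649 -26.432091   109.774047  ]
((543.8980102539062, -26.409561157226562), 79.49775695800781)
0   110   109   109   109   107   107   106   106   106   -     -  
6   110   110   110   109   107   107   106   107   106   -     -  
12   110   110   109   110   109   106   106   106   106   -     -  
18   110   110   110   110   109   107   107   106   107   -     -  
24   275   110   110   110   109   106   106   106   106   -      83
30   276   274   109   110   110   107   106   105   105    84    84
36   276   276   275   110   286   285   285    94    95   -      84
42   276   276   276   276   275   285   286   286   285   285    84
48   275   276   276   276   276   276   276   275   285   286   286
54   274   274   275   276   276   276   276   276   276   276   276
60   111   273   273   273   274   274   274   275   275   275   276
66   110   110   110   110   110   109   107   107   272   273   273
72   110   110   110   110   110   109   107   107   107   107    84
78   110   110   110   110   109   109
[... 2545 characters left out ...]
81
300   111   110   108   107   107   107   107   222   221   260   264
306   109   110   109   106   -      93    93    85    82   205   215
312   110   110   109   107   -      93    93   -      82    82    82
318   109   110   109   107   -      93    94   -      84    82    82
324   110   110   109   107   -      94    94    94    83    82    82
330   110   109   110   108   105    94    94    95    84    82    82
336   109   110   109   108   107   107   106   106   -     -     -  
342   110   110   109   109   107   107   106   107   -     -     -  
348   110   110   110   109   107   107   107   106   -     -     -  
354   110   109   110   110   106   106   107   106   -     -     -
```

View pics/w1n.png

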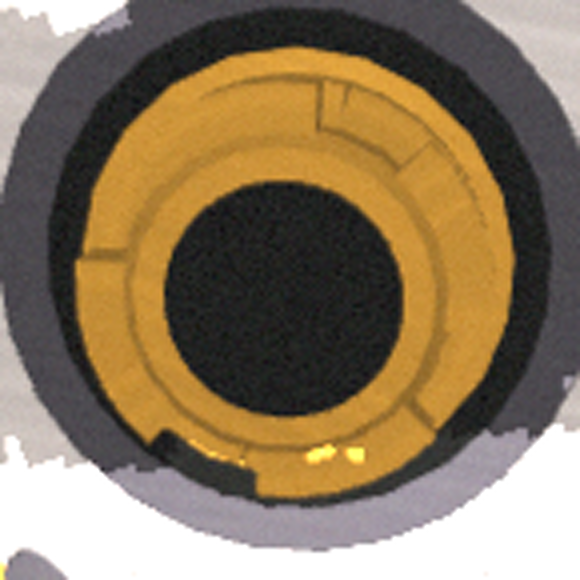

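Run:
```python
from h import *
W=np.load('pics/w1W.npy').copy(); z=W[...,2]
for it in (0,):
    cx=np.array([544.1,-26.6])
r=np.hypot(W[...,0]-cx[0],W[...,1]-cx[1]); th=np.degrees(np.arctan2(W[...,1]-cx[1],W[...,0]-cx[0]))%360
ok=(z<116)&(z>60)
for a in range(0,360,3):
    o=[]
    for lo in (21,23,25,26,27,28,29,30,31):
        k=ok&(r>=lo)&(r<lo+1)&(th>=a)&(th<a+3); o.append('%5.0f'%np.median(z[k]) if k.any() else '  -  ')
    print(a,' '.join(o))
# polar unwrap of image from lip
```

```text
0   109   107   107   106   107   107   107   106   -  
3   109   106   107   106   106   106   107   -     -  
6   110   107   107   106   106   107   107   106   -  
9   109   106   107   106   106   107   106   -     -  
12   109   107   106   107   107   106   106   106   -  
15   109   106   107   107   107   106   107   -     -  
18   109   106   106   107   107   106   107   -     -  
21   109   107   106   107   107   106   106   -     -  
24   110   106   107   107   106   106   105    96   -  
27   109   107   100   100    97    99   104   -      84
30   109   105    95    95    94    95    94    95    84
33   110   105    95    95    94    96    94   -     -  
36   109   107    95    95    95    95    95   -      84
39   109   107    95    94    94    94    94   -      84
42   109   106    95    94    95    94    95   -      84
45   109   106    95    95    95    94    95   -      84
48   109   106    94    95    95    95    95   -      84
51   109   106    95    95    95    95    95   -      84
54   108   106    95    95    95    94    95   -     -  
57   110   107   -   
[... 5119 characters left out ...]
   -  
324   109   105   -     -      94    94    94    94   -  
327   110   107   -     -      95    94    95    95   -  
330   109   107   107   106   107   101   107   -     -  
333   110   107   107   107   107   107   106   106   -  
336   109   106   106   107   106   107   107   -     -  
339   109   107   107   107   106   107   107   106   -  
342   109   107   107   107   107   106   107   106   -  
345   109   107   106   106   107   106   107   106   -  
348   110   107   106   107   107   107   106   106   -  
351   109   107   107   107   107   106   106   106   -  
354   109   107   107   107   106   107   106   106   -  
357   110   107   107   106   107   107   106   -     -
```

Depth shows four gaps in the thread, at world angles of about 43, 135, 226 and 315°. The floors at 135 and 315° slope down clockwise (95 to 93 mm), and those at 43 and 226° are flat. That suggests 135/315° are the right ways in, and I'll confirm it by feel. First I go to the cap.

{"api": "apply_moves", "payload": {"steps": [[[0.0089,0.0301,-0.0208,0,0,0],[0.0089,0.0301,-0.0208,0,0,0],[0.0089,0.0301,-0.0208,0,0,0],[0.0089,0.0301,-0.0208,0,0,0],[0.0089,0.0301,-0.0208,0,0,0],[0.0089,0.0301,-0.0208,0,0,0],[0.0089,0.0301,-0.0208,0,0,0],[0.0089,0.0301,-0.0208,0,0,0],[0.0089,0.0301,-0.0208,0,0,0],[0,0,0,0,0,0]]]}}

```text
time_s: 3.75
tcp_pos: [477.2, 305.6, 111.7]
ee_rot: [0.227, 1.562, -0.224]
ft_force: [0.2, 0.3, 0.4]
width: 87.4
```

{"api": "apply_moves", "payload": {"steps": [[[0,0,0,-0.133,0,0],[0,0,0,-0.133,0,0],[0,0,0,-0.133,0,0],[0,0,0,-0.133,0,0],[0,0,0,-0.133,0,0],[0,0,0,-0.133,0,0],[0,0,0,-0.133,0,0],[0,0,0,-0.133,0,0],[0,0,0,0,0,0],[0,0,0,0,0,0]]]}}

```text
time_s: 4.75
tcp_pos: [481.4, 298.9, 113.1]
ee_rot: [-0.597, 1.487, 0.597]
ft_force: [0.5, -0.5, -0.6]
width: 87.8
```

Run:
```python
from h import *
s,M=st(); p,d=snap('wrist','w2.png'); W=cloud('wrist',d,s); st()
print('yaw z',np.degrees(np.arctan2(M[1,2],M[0,2])))
k=(np.hypot(W[...,0]-482,W[...,1]-299)<50)
Q=W[k&(W[...,2]>48)&(W[...,2]<62)]; 
print(len(Q),np.percentile(Q[:,2],[5,50,95]))
if len(Q)>20:
    rect=cv2.minAreaRect(Q[:,:2].astype(np.float32)); print(rect, Q.mean(0))
Q=W[k&(W[...,2]>22)&(W[...,2]<36)]
if len(Q)>20: print(len(Q),cv2.minEnclosingCircle(Q[:,:2].astype(np.float32)))
```

```text
t 4.75 tcp [481.36 298.92 113.11] x [-0.e+00  3.e-04 -1.e+00] y [-6.916e-01  7.223e-01  3.000e-04] z [7.223e-01 6.916e-01 2.000e-04] F [ 0.51 -0.54 -0.57] M [0.084 0.046 0.032] w 87.81627655150625 q [-0.62   0.45  -0.027  1.865  0.016  0.828  1.679]
t 4.8 tcp [481.46 298.89 113.05] x [ 0.e+00  2.e-04 -1.e+00] y [-6.918e-01  7.221e-01  1.000e-04] z [7.221e-01 6.918e-01 2.000e-04] F [ 0.29 -0.02  0.55] M [ 0.092  0.032 -0.043] w 87.87562326149734 q [-0.62   0.45  -0.027  1.864  0.016  0.828  1.68 ]
yaw z 43.759282723133275
3051 [51.28806174 53.49043957 54.61812818]
((484.3271484375, 301.54791259765625), (59.68959045410156, 16.007959365844727), 44.918907165527344) [482.93835296 300.23454919  53.31869982]
7901 ((484.31781005859375, 301.55291748046875), 36.91632843017578)
```

View pics/w2.png

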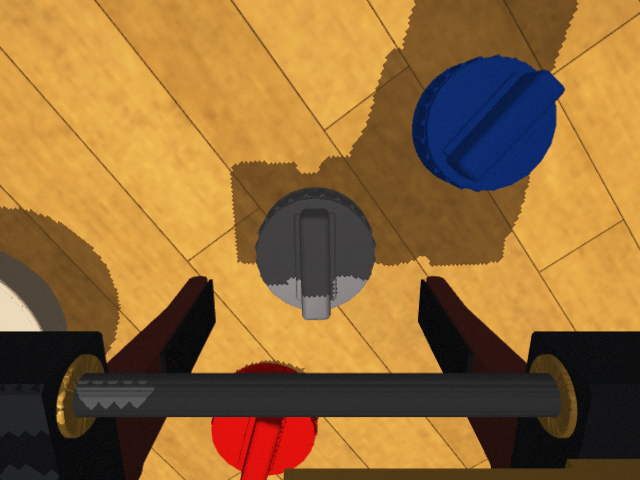

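The wrist view shows the grey cap centred between the fingers at (316,255), with its bar along the tool's z axis. Heights and sizes match (54 mm high, bar 59.7×16, yaw about 44.5°). I descend and grip.

{"api": "apply_moves", "payload": {"steps": [[[0.009,0,0.003,0,0,0],[0.01,0,0,0,0,0],[0.01,0,0,0,0,0],[0.01,0,0,0,0,0],[0.01,0,0,0,0,0],[0.009,0,0,0,0,0],[0.005,0,0,0,0,0],[0.003,0,0,0,0,0],[0,0,0,0,0,0],[0,0,0,0,0,0]]], "gripper": 1}}

```text
time_s: 5.8
tcp_pos: [484.1, 301.0, 47.1]
ee_rot: [-0.6, 1.486, 0.6]
ft_force: [-0.4, -0.7, 0.0]
width: 87.9
```

{"api": "apply_moves", "payload": {"steps": [[[0,0,0,0,0,0],[0,0,0,0,0,0],[0,0,0,0,0,0],[0,0,0,0,0,0],[0,0,0,0,0,0],[0,0,0,0,0,0],[0,0,0,0,0,0],[0,0,0,0,0,0],[0,0,0,0,0,0],[0,0,0,0,0,0]]], "gripper": 0}}

```text
time_s: 6.8
tcp_pos: [483.9, 300.9, 46.8]
ee_rot: [-0.6, 1.486, 0.6]
ft_force: [0.3, -0.7, 0.2]
width: 15.7
```

Run:
```python
from h import *
s,M=st(); print(np.degrees(np.arctan2(M[1,2],M[0,2])))
```

```text
t 6.8 tcp [483.91 300.87  46.83] x [-0.  0. -1.] y [-0.6941  0.7199  0.    ] z [ 0.7199  0.6941 -0.    ] F [ 0.3 -0.7  0.2] M [0.047 0.003 0.01 ] w 15.666394343331248 q [-0.621  0.548 -0.027  1.897  0.022  0.696  1.677]
43.95762768829285
```

Gripped, width 15.7 mm. I lift it and carry it over the neck.

{"api": "apply_moves", "payload": {"steps": [[[-0.005,0,0,0,0,0],[-0.01,0,0,0,0,0],[-0.016,0,0,0,0,0],[-0.016,0,0,0,0,0],[-0.016,0,0,0,0,0],[-0.016,0,0,0,0,0],[-0.016,0,0,0,0,0],[-0.016,0,0,0,0,0],[-0.016,0,0,0,0,0],[-0.016,0,0,0,0,0]]]}}

```text
time_s: 7.8
tcp_pos: [483.8, 300.8, 191.4]
ee_rot: [-0.6, 1.486, 0.6]
ft_force: [0.7, 0.1, -0.7]
width: 16.0
```

{"api": "apply_moves", "payload": {"steps": [[[0,-0.018,-0.012,0,0,0],[0,-0.033,-0.022,0,0,0],[0,-0.033,-0.022,0,0,0],[0,-0.033,-0.022,0,0,0],[0,-0.033,-0.022,0,0,0],[0,-0.033,-0.022,0,0,0],[0,-0.033,-0.022,0,0,0],[0,-0.033,-0.022,0,0,0],[0,-0.021,-0.014,0,0,0],[0,-0.0102,-0.0066,0,0,0]]]}}

```text
time_s: 8.8
tcp_pos: [544.2, -33.4, 190.7]
ee_rot: [-0.598, 1.487, 0.596]
ft_force: [0.9, 0.2, -1.5]
width: 15.9
```

{"api": "apply_moves", "payload": {"steps": [[[0,0,0,0.1,0,0],[0,0,0,0.149,0,0],[0,0,0,0.149,0,0],[0,0,0,0.149,0,0],[0,0,0,0.149,0,0],[0,0,0,0.149,0,0],[0,0,0,0.149,0,0],[0,0,0,0.149,0,0],[0,0,0,0.149,0,0],[0,0,0,0.149,0,0]]]}}

```text
time_s: 9.8
tcp_pos: [544.0, -28.8, 190.2]
ee_rot: [0.532, 1.505, -0.53]
ft_force: [0.4, -0.7, -1.1]
width: 15.6
```

{"api": "apply_moves", "payload": {"steps": [[[0,0,0,0.1,0,0],[0,0,0,0.06,0,0],[0,0,0,0,0,0],[0,0,0,0,0,0],[0,0,0,0,0,0],[0,0,0,0,0,0],[0,0,0,0,0,0],[0,0,0,0,0,0],[0,0,0,0,0,0],[0,0,0,0,0,0]]]}}

```text
time_s: 10.8
tcp_pos: [544.1, -30.4, 189.8]
ee_rot: [0.651, 1.471, -0.651]
ft_force: [0.3, 0.7, -0.3]
width: 15.5
```

Run:
```python
from h import *
s,M=st(); print(np.degrees(np.arctan2(M[1,2],M[0,2])))
for n in('side','top'):
    p,d=snap(n,n+'2.png'); W=cloud(n,d); st()
    hsv=cv2.cvtColor(p,cv2.COLOR_RGB2HSV)
    k=(np.hypot(W[...,0]-544,W[...,1]+30)<50)&(W[...,2]>140)&(W[...,2]<173)&(hsv[...,1]<60)
    Q=W[k]; print(n,len(Q))
    if len(Q)>20: print(Q[:,2].min(),cv2.minEnclosingCircle(Q[:,:2].astype(np.float32)),np.percentile(Q,[1,99],axis=0))
```

```text
t 10.8 tcp [544.08 -30.44 189.81] x [-0.  0. -1.] y [ 0.7405  0.672  -0.    ] z [ 6.720e-01 -7.405e-01 -1.000e-04] F [ 0.32  0.72 -0.33] M [-0.055 -0.008  0.006] w 15.501602043515744 q [-0.374  0.336  0.43   1.87  -0.167  0.971  0.867]
-47.7757793787263
t 10.85 tcp [544.11 -30.42 189.84] x [ 0. -0. -1.] y [0.7405 0.6721 0.    ] z [ 0.6721 -0.7405  0.    ] F [-0.68 -0.81 -1.05] M [-0.038 -0.051 -0.036] w 16.146964019476762 q [-0.374  0.336  0.43   1.87  -0.167  0.971  0.867]
side 579
142.76725139048563 ((539.576904296875, -33.341514587402344), 36.365325927734375) [[506.65096083 -66.64821698 144.54838181]
 [556.94370741 -13.11677899 172.87279435]]
t 10.9 tcp [544.08 -30.38 189.82] x [-0.  0. -1.] y [ 0.7405  0.672  -0.    ] z [ 0.672  -0.7405 -0.    ] F [ 0.22 -0.08 -1.27] M [-0.062 -0.01   0.014] w 15.889142155718575 q [-0.374  0.336  0.43   1.87  -0.167  0.971  0.867]
top 216
144.36145146808235 ((542.7489013671875, -30.916593551635742), 36.60228729248047) [[506.88562549 -43.16279518 146.38786131]
 [571.96130975   4.77936751 172.94702509]]
```

View pics/side2.png

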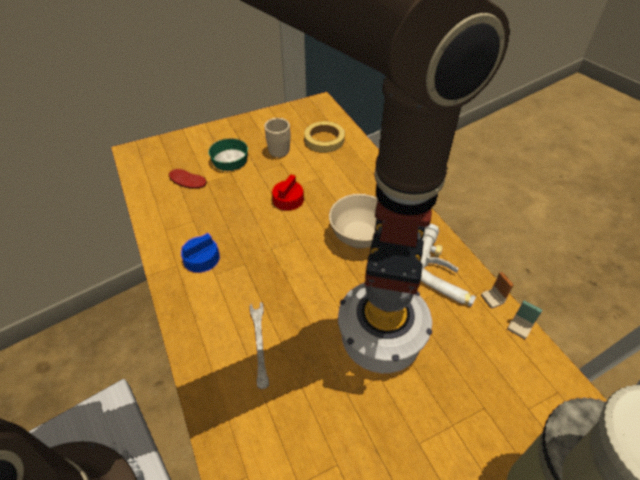

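View pics/top2.png

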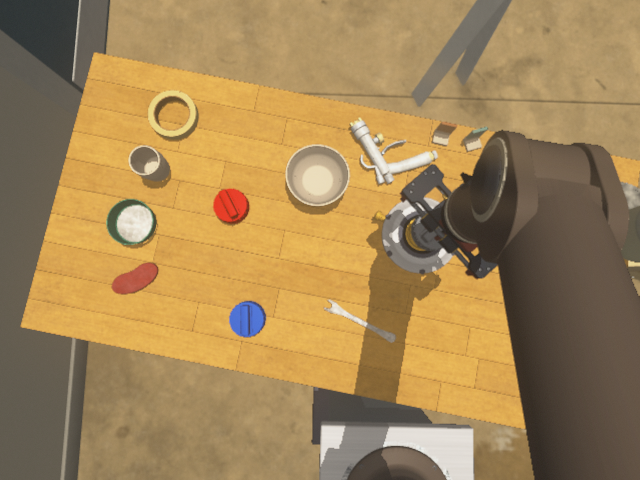

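The cap hangs level over the neck, about (385,300) in the side view. I'll fit its skirt to check its centre.

Run:
```python
from h import *
from scipy.optimize import least_squares
def fit(Q,rad,x0=(544,-30)):
    f=lambda c: np.hypot(Q[:,0]-c[0],Q[:,1]-c[1])-rad
    r=least_squares(f,x0,loss='soft_l1',f_scale=0.7); return r.x,np.median(np.abs(f(r.x))),len(Q)
for n in('side','top'):
    d=np.load(f'pics/{n}2.npy');p=cv2.imread(f'pics/{n}2.png'); W=cloud(n,d); z=W[...,2]
    near=np.hypot(W[...,0]-544,W[...,1]+30)<48
    for lo,hi in((146,154),(154,162),(146,165)):
        print(n,lo,hi,fit(W[near&(z>lo)&(z<hi)],35.5))
    d=np.load(f'pics/{n}0.npy'); W=cloud(n,d); z=W[...,2]
    near=np.hypot(W[...,0]-544,W[...,1]+30)<38
    rad=np.hypot(W[...,0]-544,W[...,1]+30.3)
    print(' neck thread wall',fit(W[near&(z>97)&(z<105)&(rad>27)],30))
    near=np.hypot(W[...,0]-544,W[...,1]+30)<90
    print(' pot wall',fit(W[near&(z>10)&(z<60)&(rad>70)],78))
```

```text
side 146 154 (array([542.84927726, -30.21042589]), np.float64(0.5472575286281298), 158)
side 154 162 (array([543.03505055, -30.16390864]), np.float64(0.5189543638764498), 136)
side 146 165 (array([542.92861301, -30.17749353]), np.float64(0.5656007337314506), 346)
 neck thread wall (array([544.39034819, -29.03160635]), np.float64(0.373318218699886), 63)
 pot wall (array([552.15618201, -30.060526  ]), np.float64(0.23006318644138446), 17)
top 146 154 (array([542.98149824, -31.15341234]), np.float64(0.42637281866947774), 49)
top 154 162 (array([543.19784425, -31.39480307]), np.float64(0.4409437206795168), 40)
top 146 165 (array([543.02789649, -31.31932163]), np.float64(0.4020398552205222), 105)
 neck thread wall (array([544.33064171, -31.02160835]), np.float64(0.5160921172800741), 22)
 pot wall (array([618.34291287, -24.85837329]), np.float64(2.736762459121735), 47)
```

Seen from the same cameras, the cap is about 1.2 mm short of the neck axis in x. I correct that, set the bar to -45° and come down to just above the riding height.

{"api": "apply_moves", "payload": {"steps": [[[0.005,0.0011,0.0005,-0.04,0,0],[0.008,0,0,0,0,0],[0.008,0,0,0,0,0],[0.007,0,0,0,0,0],[0.005,0,0,0,0,0],[0.004,0,0,0,0,0],[0.002,0,0,0,0,0],[0,0,0,0,0,0],[0,0,0,0,0,0],[0,0,0,0,0,0]]]}}

```text
time_s: 11.9
tcp_pos: [545.4, -30.0, 151.1]
ee_rot: [0.621, 1.48, -0.62]
ft_force: [-0.2, -0.0, -1.5]
width: 16.0
```

Run:
```python
from h import *
s,M=st(); print(np.degrees(np.arctan2(M[1,2],M[0,2])))
```

```text
t 11.9 tcp [545.41 -30.02 151.1 ] x [ 5.e-04  1.e-04 -1.e+00] y [7.130e-01 7.011e-01 4.000e-04] z [ 7.011e-01 -7.130e-01  3.000e-04] F [-0.25 -0.01 -1.51] M [-0.033  0.015 -0.001] w 15.983575343761329 q [-0.351  0.385  0.406  1.905 -0.193  0.889  0.928]
-45.48094527729348
```

{"api": "apply_moves", "payload": {"steps": [[[0.001,0,0,0,0,0],[0.001,0,0,0,0,0],[0.001,0,0,0,0,0],[0.001,0,0,0,0,0],[0.001,0,0,0,0,0],[0.001,0,0,0,0,0],[0,0,0,0,0,0],[0,0,0,0,0,0],[0,0,0,0,0,0],[0,0,0,0,0,0]]]}}

```text
time_s: 12.9
tcp_pos: [545.3, -30.0, 144.9]
ee_rot: [0.621, 1.48, -0.62]
ft_force: [-0.7, 0.3, -1.6]
width: 15.9
```

The lugs have gone below the thread tops (147.8) with no force, so they're in a way. I carry on gently.

{"api": "apply_moves", "payload": {"steps": [[[0.001,0,0,0,0,0],[0.001,0,0,0,0,0],[0.001,0,0,0,0,0],[0.001,0,0,0,0,0],[0.001,0,0,0,0,0],[0.001,0,0,0,0,0],[0.001,0,0,0,0,0],[0,0,0,0,0,0],[0,0,0,0,0,0],[0,0,0,0,0,0]]]}}

```text
time_s: 13.9
tcp_pos: [545.3, -30.0, 137.9]
ee_rot: [0.62, 1.48, -0.62]
ft_force: [0.1, -0.2, -0.9]
width: 15.6
```

Run:
```python
from h import *
s,M=st(); print(np.degrees(np.arctan2(M[1,2],M[0,2])))
```

```text
t 13.9 tcp [545.27 -29.97 137.86] x [ 1.e-04  0.e+00 -1.e+00] y [7.129e-01 7.012e-01 1.000e-04] z [ 0.7012 -0.7129  0.    ] F [ 0.14 -0.23 -0.89] M [-0.077 -0.019 -0.005] w 15.553252172019736 q [-0.345  0.403  0.4    1.916 -0.203  0.861  0.936]
-45.47492646717677
```

{"api": "apply_moves", "payload": {"steps": [[[0.0005,0,0,0,0,0],[0.0005,0,0,0,0,0],[0.0005,0,0,0,0,0],[0.0003,0,0,0,0,0],[0,0,0,0,0,0],[0,0,0,0,0,0],[0,0,0,0,0,0],[0,0,0,0,0,0],[0,0,0,0,0,0],[0,0,0,0,0,0]]]}}

```text
time_s: 14.9
tcp_pos: [545.3, -30.0, 136.1]
ee_rot: [0.62, 1.48, -0.62]
ft_force: [0.9, 0.3, -1.4]
width: 16.1
```

Now the gentle start: 5° clockwise, following the thread down, then I read the moment.

{"api": "apply_moves", "payload": {"steps": [[[0,0,0,0.009,0,0],[0.0001,0,0,0.009,0,0],[0,0,0,0.009,0,0],[0.0001,0,0,0.009,0,0],[0,0,0,0.009,0,0],[0.0001,0,0,0.009,0,0],[0,0,0,0.009,0,0],[0.0001,0,0,0.009,0,0],[0,0,0,0.009,0,0],[0,0,0,0,0,0]]]}}

```text
time_s: 15.9
tcp_pos: [545.2, -30.0, 135.6]
ee_rot: [0.683, 1.461, -0.683]
ft_force: [-0.3, 0.1, -1.0]
width: 15.8
```

Run:
```python
from h import *
s,M=st(); print(np.degrees(np.arctan2(M[1,2],M[0,2])))
```

```text
t 15.9 tcp [545.25 -29.98 135.64] x [ 0.  0. -1.] y [0.7677 0.6408 0.    ] z [ 0.6408 -0.7677 -0.    ] F [-0.34  0.05 -1.01] M [-0.029 -0.01  -0.016] w 15.847468959018181 q [-0.359  0.408  0.419  1.919 -0.215  0.858  0.866]
-50.14752696898449
```

{"api": "apply_moves", "payload": {"steps": [[[0,0,0,0.01,0,0],[0.0001,0,0,0.01,0,0],[0,0,0,0.01,0,0],[0.0001,0,0,0.01,0,0],[0,0,0,0.01,0,0],[0.0001,0,0,0.01,0,0],[0,0,0,0.01,0,0],[0.0001,0,0,0.01,0,0],[0,0,0,0.01,0,0],[0,0,0,0,0,0]]]}}

```text
time_s: 16.9
tcp_pos: [545.3, -30.0, 135.2]
ee_rot: [0.753, 1.436, -0.753]
ft_force: [-0.0, -1.1, -0.3]
width: 15.5
```

Run:
```python
from h import *
s,M=st(); print(np.degrees(np.arctan2(M[1,2],M[0,2])))
```

```text
t 16.9 tcp [545.25 -30.   135.23] x [ 0. -0. -1.] y [0.8222 0.5692 0.    ] z [ 0.5692 -0.8222  0.    ] F [-0.03 -1.13 -0.31] M [-0.054 -0.001 -0.006] w 15.49871536557253 q [-0.375  0.411  0.441  1.921 -0.227  0.858  0.788]
-55.30750213045764
```

Still free at 10°. I continue the same way.

{"api": "apply_moves", "payload": {"steps": [[[0,0,0,0.01,0,0],[0.0001,0,0,0.01,0,0],[0,0,0,0.01,0,0],[0.0001,0,0,0.01,0,0],[0,0,0,0.01,0,0],[0.0001,0,0,0.01,0,0],[0,0,0,0.01,0,0],[0.0001,0,0,0.01,0,0],[0,0,0,0.01,0,0],[0,0,0,0,0,0]]]}}

```text
time_s: 17.9
tcp_pos: [545.2, -30.0, 134.8]
ee_rot: [0.822, 1.41, -0.822]
ft_force: [0.9, -0.0, -1.1]
width: 16.1
```

Run:
```python
from h import *
s,M=st(); print(np.degrees(np.arctan2(M[1,2],M[0,2])))
```

```text
t 17.9 tcp [545.23 -30.   134.83] x [-0.  0. -1.] y [ 0.8701  0.493  -0.    ] z [ 0.493  -0.8701 -0.    ] F [ 0.85 -0.04 -1.14] M [-0.023  0.052 -0.   ] w 16.09541037205194 q [-0.392  0.415  0.463  1.922 -0.24   0.858  0.71 ]
-60.46496427655858
```

{"api": "apply_moves", "payload": {"steps": [[[0.0001,0,0,0.015,0,0],[0.0001,0,0,0.015,0,0],[0.0001,0,0,0.015,0,0],[0,0,0,0.015,0,0],[0.0001,0,0,0.015,0,0],[0.0001,0,0,0.015,0,0],[0.0001,0,0,0.015,0,0],[0,0,0,0.015,0,0],[0,0,0,0,0,0],[0,0,0,0,0,0]]]}}

```text
time_s: 18.9
tcp_pos: [545.2, -30.0, 134.2]
ee_rot: [0.913, 1.371, -0.913]
ft_force: [-0.6, -0.3, -1.0]
width: 15.9
```

Run:
```python
from h import *
s,M=st(); print(np.degrees(np.arctan2(M[1,2],M[0,2])))
```

```text
t 18.9 tcp [545.25 -29.98 134.24] x [ 0. -0. -1.] y [0.9226 0.3859 0.    ] z [ 0.3859 -0.9226  0.    ] F [-0.64 -0.31 -1.01] M [-0.079  0.006 -0.012] w 15.870870448488137 q [-0.413  0.42   0.492  1.924 -0.257  0.859  0.608]
-67.30220662875004
```

{"api": "apply_moves", "payload": {"steps": [[[0.0001,0,0,0.015,0,0],[0.0001,0,0,0.015,0,0],[0.0001,0,0,0.015,0,0],[0,0,0,0.015,0,0],[0.0001,0,0,0.015,0,0],[0.0001,0,0,0.015,0,0],[0.0001,0,0,0.015,0,0],[0,0,0,0.015,0,0],[0,0,0,0,0,0],[0,0,0,0,0,0]]]}}

```text
time_s: 19.9
tcp_pos: [545.2, -30.0, 133.6]
ee_rot: [1.003, 1.327, -1.003]
ft_force: [0.7, 0.7, -1.5]
width: 16.0
```

Run:
```python
from h import *
s,M=st(); print(np.degrees(np.arctan2(M[1,2],M[0,2])))
```

```text
t 19.9 tcp [545.24 -29.97 133.63] x [-0.  0. -1.] y [ 0.9621  0.2727 -0.    ] z [ 0.2727 -0.9621 -0.    ] F [ 0.69  0.66 -1.47] M [-0.041  0.101  0.064] w 15.973765217748115 q [-0.435  0.426  0.521  1.926 -0.275  0.86   0.505]
-74.17700129531163
```

{"api": "apply_moves", "payload": {"steps": [[[0.0001,0,0,0.015,0,0],[0.0001,0,0,0.015,0,0],[0.0001,0,0,0.015,0,0],[0,0,0,0.015,0,0],[0.0001,0,0,0.015,0,0],[0.0001,0,0,0.015,0,0],[0.0001,0,0,0.015,0,0],[0,0,0,0.015,0,0],[0,0,0,0,0,0],[0,0,0,0,0,0]]]}}

```text
time_s: 20.9
tcp_pos: [545.3, -30.0, 133.0]
ee_rot: [1.093, 1.279, -1.093]
ft_force: [-0.4, -0.3, -1.5]
width: 15.6
```

Run:
```python
from h import *
s,M=st(); print(np.degrees(np.arctan2(M[1,2],M[0,2])))
```

```text
t 20.9 tcp [545.26 -29.98 133.02] x [ 0. -0. -1.] y [0.9878 0.1555 0.    ] z [ 0.1555 -0.9878  0.    ] F [-0.36 -0.33 -1.48] M [-0.075  0.055 -0.004] w 15.62761353411474 q [-0.457  0.432  0.551  1.928 -0.293  0.862  0.402]
-81.05417737103377
```

{"api": "apply_moves", "payload": {"steps": [[[0.0001,0,0,0.01,0,0],[0.0001,0,0,0.01,0,0],[0.0001,0,0,0.01,0,0],[0.0001,0,0,0.01,0,0],[0,0,0,0.01,0,0],[0,0,0,0.01,0,0],[0,0,0,0.01,0,0],[0,0,0,0.01,0,0],[0,0,0,0,0,0],[0,0,0,0,0,0]]]}}

```text
time_s: 21.9
tcp_pos: [545.4, -30.0, 132.8]
ee_rot: [1.153, 1.244, -1.153]
ft_force: [1.3, -0.0, 2.0]
width: 15.8
```

Run:
```python
from h import *
s,M=st(); print(np.degrees(np.arctan2(M[1,2],M[0,2])))
```

```text
t 21.9 tcp [545.4  -29.99 132.75] x [ 4.e-04  0.e+00 -1.e+00] y [9.971e-01 7.600e-02 4.000e-04] z [ 0.076  -0.9971 -0.    ] F [ 1.34 -0.01  1.99] M [-0.013 -0.043 -0.007] w 15.763491403994939 q [-0.472  0.436  0.571  1.929 -0.305  0.863  0.334]
-85.64032447888002
```

Contact on the lip is now felt (Fz up about 3 N) at the home height. I ease it round to the stop.

{"api": "apply_moves", "payload": {"steps": [[[0,0,0,0.009,0,0],[0,0,0,0.009,0,0],[0,0,0,0.009,0,0],[0,0,0,0.009,0,0],[0,0,0,0.009,0,0],[0,0,0,0.009,0,0],[0,0,0,0,0,0],[0,0,0,0,0,0],[0,0,0,0,0,0],[0,0,0,0,0,0]]]}}

```text
time_s: 22.9
tcp_pos: [545.4, -30.0, 132.7]
ee_rot: [1.193, 1.219, -1.193]
ft_force: [-0.9, -0.3, 3.7]
width: 16.1
```

Run:
```python
from h import *
s,M=st(); print(np.degrees(np.arctan2(M[1,2],M[0,2])))
```

```text
t 22.9 tcp [545.36 -30.04 132.73] x [ 3.e-04  0.e+00 -1.e+00] y [9.998e-01 2.210e-02 3.000e-04] z [ 0.0221 -0.9998 -0.    ] F [-0.91 -0.31  3.68] M [-0.033 -0.023  0.093] w 16.055119024917566 q [-0.482  0.438  0.585  1.929 -0.313  0.864  0.288]
-88.73501115949651
```

{"api": "apply_moves", "payload": {"steps": [[[0,0,0,0.008,0,0],[0,0,0,0.008,0,0],[0,0,0,0.008,0,0],[0,0,0,0.008,0,0],[0,0,0,0,0,0],[0,0,0,0,0,0],[0,0,0,0,0,0],[0,0,0,0,0,0],[0,0,0,0,0,0],[0,0,0,0,0,0]]]}}

```text
time_s: 23.9
tcp_pos: [545.4, -30.0, 132.7]
ee_rot: [1.217, 1.204, -1.216]
ft_force: [1.2, 0.7, 3.0]
width: 15.7
```

Run:
```python
from h import *
s,M=st(); print(np.degrees(np.arctan2(M[1,2],M[0,2])))
```

```text
t 23.9 tcp [545.39 -30.01 132.71] x [ 3.e-04  0.e+00 -1.e+00] y [ 1.e+00 -1.e-02  3.e-04] z [-0.01 -1.   -0.  ] F [1.24 0.7  3.03] M [-0.077 -0.447  0.071] w 15.709145860070992 q [-0.487  0.44   0.593  1.93  -0.318  0.865  0.261]
-90.57238177661125
```

The cap has turned 45°, it's at home height, and the moment is low. I let go and rise.

{"api": "apply_moves", "payload": {"steps": [[[0,0,0,0,0,0],[0,0,0,0,0,0],[0,0,0,0,0,0],[0,0,0,0,0,0],[0,0,0,0,0,0],[0,0,0,0,0,0],[0,0,0,0,0,0],[0,0,0,0,0,0],[0,0,0,0,0,0],[0,0,0,0,0,0]]], "gripper": 1}}

```text
time_s: 24.9
tcp_pos: [545.2, -30.0, 132.6]
ee_rot: [1.217, 1.204, -1.217]
ft_force: [0.7, 0.2, -0.4]
width: 87.5
```

{"api": "apply_moves", "payload": {"steps": [[[-0.003,0,0,0,0,0],[-0.01,0,0,0,0,0],[-0.015,0,0,0,0,0],[-0.015,0,0,0,0,0],[-0.015,0,0,0,0,0],[-0.015,0,0,0,0,0],[-0.015,0,0,0,0,0],[-0.01,0,0,0,0,0],[0,0,0,0,0,0],[0,0,0,0,0,0]]]}}

```text
time_s: 25.9
tcp_pos: [545.1, -29.9, 230.6]
ee_rot: [1.217, 1.205, -1.216]
ft_force: [0.1, -0.8, -0.4]
width: 88.2
```

Run:
```python
from h import *
s,M=st()
from scipy.optimize import least_squares
pw,dw=snap('wrist','w3.png'); Ww=cloud('wrist',dw,s)
for n,W in (('wrist',Ww),('side',cloud('side',snap('side','side3.png')[1])),('top',cloud('top',snap('top','top3.png')[1]))):
    z=W[...,2]; r=np.hypot(W[...,0]-544,W[...,1]+30)
    Q=W[(r<42)&(z>134)&(z<145)]; D=W[(r<42)&(z>112)&(z<119)]; P=W[(r<75)&(r>55)&(z>75)&(z<85)]; L=W[(r<75)&(r>60)&(z>60)&(z<90)]
    print(n,len(Q),len(D), 'bar top z',np.median(Q[:,2]) if len(Q) else None,'disc z',np.median(D[:,2]) if len(D) else None,'pot z',np.median(L[:,2]) if len(L) else None)
    if len(Q)>10: print('  bar',cv2.minAreaRect(Q[:,:2].astype(np.float32)))
    if len(D)>30:
        A=np.c_[D,][:,:]; c=np.linalg.lstsq(np.c_[D[:,:2]-D[:,:2].mean(0),np.ones(len(D))],D[:,2],rcond=None)[0]; print('  tilt',c[:2],cv2.minEnclosingCircle(D[:,:2].astype(np.float32)))
st()
```

```text
t 25.9 tcp [545.13 -29.86 230.59] x [ 1.e-04  3.e-04 -1.e+00] y [ 1.0e+00 -9.8e-03  1.0e-04] z [-9.8e-03 -1.0e+00 -3.0e-04] F [ 0.14 -0.77 -0.44] M [-0.032  0.098  0.062] w 88.19727925509403 q [-0.549  0.317  0.653  1.83  -0.219  1.066  0.176]
wrist 2401 5902 bar top z 139.37415796865446 disc z 115.72302791532721 pot z 72.22071155231725
  bar ((545.2523803710938, -29.975486755371094), (15.992918968200684, 59.63290786743164), 1.4447154998779297)
  tilt [-0.00109067 -0.00336244] ((545.1693115234375, -30.201324462890625), 35.419124603271484)
side 376 789 bar top z 140.04811814654397 disc z 116.44875792337575 pot z 73.16519463730577
  bar ((543.1614990234375, -30.209487915039062), (16.636072158813477, 60.0595588684082), 1.3565335273742676)
  tilt [0.00550019 0.00712613] ((543.2760009765625, -30.340837478637695), 36.098785400390625)
top 232 627 bar top z 140.2146635393106 disc z 116.43707268134347 pot z 73.21418330142183
  bar ((544.153564453125, -31.396242141723633), (15.645090103149414, 60.05116653442383), 1.449039340019226)
  tilt [-0.00069648 -0.00824568] ((544.0097045898438, -30.29819107055664), 35.82997512817383)
t 26.05 tcp [544.81 -29.94 229.94] x [-1.2e-03 -2.0e-04 -1.0e+00] y [ 0.9999 -0.0099 -0.0012] z [-9.9e-03 -1.0e+00  2.0e-04] F [ 0.61 -0.26  0.13] M [-0.03   0.098  0.043] w 88.03080978729581 q [-0.549  0.318  0.652  1.831 -0.219  1.066  0.176]
```

View pics/w3.png

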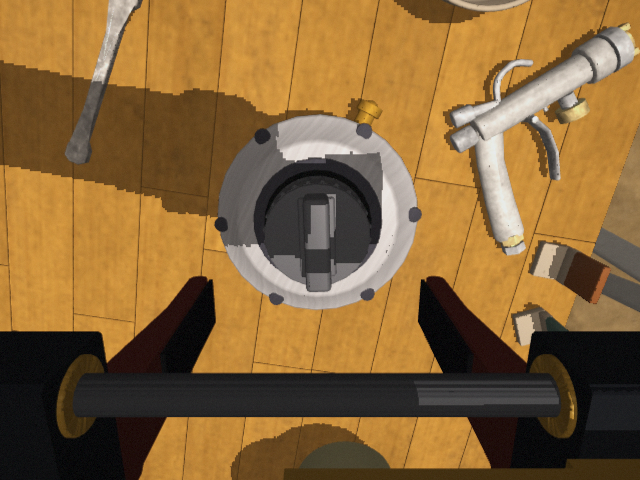

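The wrist view shows the cap seated level and centred at (318,240), with the fingers clear of it. Bar top measures 139.4–140.2 mm (140 if home, 143 if only dropped in). I hand it in.

```bash
python3 -c "
from h import *
print(bot.sign_off()); st()"
```

```text
the job is handed in; nothing more can be done
None
the job is handed in; nothing more can be done
```

The grey cap is screwed fully home on the brass neck and released, and I signed off at about 26 s of the 72 s allowed. No verdict is reported.

- **Finding the way in:** The wrist camera's depth showed four gaps in the thread. Two of them, at about 135° and 315°, had floors sloping down clockwise, so I took those as the right ways. The lugs dropped in at the first try with no force.
- **Turning:** The cap turned about 45° clockwise and sank 3 mm as it should. The twisting moment stayed below about 0.1 N m, and contact on the lip came at the expected height at about 3–5 N. I stopped at the nominal 45° and did not press on for a hard stop.
- **Last checks:**

| Check | Measured | Expected |
|---|---|---|
| Bar top height | 139.4–140.2 mm | 140 mm home (143 mm if only dropped in) |
| Disc height | 115.7–116.4 mm | 116 mm |
| Tilt | under 0.01 rad | under 0.06 rad |
| Sideways offset from the neck | within about 1.5 mm | under 4 mm |

- **Clearance:** The gripper is open, about 100 mm above the cap. The carry and turn stayed well clear of the gun, spanner and bowl. I did not measure their positions again at the end.
- **Disagreements:** The three cameras differ from each other by 1–2 mm sideways, about their calibration error. One moment reading about a horizontal axis was odd, at -0.45 N m just before release. I did not check its cause. It was gone after the release.

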